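# Take the sanded house out of the vise and show its front

### The arm

A 7-joint arm with a two-finger parallel gripper is mounted at the origin on the work surface. World frame = base frame: x ahead of the robot, y to its left, z up, the work surface at z = 0. Lengths are in m, angles in rad, forces in N, time in s.
With the tool pointing down it reaches from about 0.4 to 0.875 m from the base axis. Payload 6.5 kg.
Tool frame: the origin (TCP) lies at the very end of the fingers, on their centre line; the grasp point (between the pads) lies 19 mm behind it (robot.grasp_offset is the distance from the TCP to the grasp point, in m); z points along the fingers, y is the line along which they close (so a half turn about z gives the same grasp; the last joint's range is limited). The gripper opens to 85 mm and grips with 20 to 120 N. Pads are 22 mm wide; open, the fingers measure 114 mm over their backs; the gripper's body (76 mm by 85 mm) begins 54 mm behind the grasp point. The pads swing forward as they close: fully open they stand 13 mm farther back than shut.
Start: joints at [-1.182, 0.536, -0.004, 1.538, 0.003, 1.067, -0.071], TCP at [0.286, 0.584, 0.231] pointing down, gripper open.
Joint ranges: [-2.7, 2.7], [-0.37, 2.16], [-1.27, 1.26], [0.24, 2.4], [-1.31, 4.45], [0.19, 1.91], [-2.76, 2.76]. Speed limits (rad/s): [2.39, 2.39, 3.14, 3.14, 3.14, 3.14, 3.14].

### API

Orientations are given as a rotation vector (axis times angle).
In Python, from station import robot gives the robot as it stands.
- The arm moves only by the shell command python3 -m pendant 'ROWS'. ROWS is JSON, a list of rows, each an object of numbers: "x", "y", "z": the shift along the tool's x, y, z in mm; "twist": the turn about the tool's z in rad; "jaw": the opening, from -1 (shut) to 1 (fully open). In form: [{"x": .., "y": .., "z": .., "twist": .., "jaw": ..}, ...]. A call has 1 to 5 rows; each row is the pose to reach, as a shift and turn from the pose commanded when the call began, along the tool's axes at that moment; what a row does not reach only later rows make up. A row lasts 1/12 s, in which the tool goes at most 41.7 mm and 7.16 degrees, less where a joint would pass 70% of its speed; a pose out of reach is approached as far as the arm can. A call with a gripper value outside its range is refused whole. The fingers move at their own pace and stop on an object; the grip force is fixed at half the most. Time passes only in rows, so rows that repeat a pose let the fingers close. It gives the time, the measured TCP pose, the force, the opening and the grip force at its end, in the units of the state.
- robot.read_state(): the state, without advancing time (a new reading comes with each control period).
- robot.capture(name): name is "side" or "top"; returns (picture, depth): 420x560x3 uint8, red, green, blue; 420x560 float32, m along the optical axis (not along the pixel's ray), 0 where there is no reading.
- robot.get_calibration(name): a dict with "intrinsics" (3x3 intrinsics, pixels), "dist" ([k1, k2, p1, p2, k3] as OpenCV has them; the pictures are not rectified), "rvec" (rotation vector, rad) and "tvec" (3), from world to camera coordinates, as OpenCV has them. Camera axes: x right, y down, z forward; pixel columns grow to the right and rows downward; lengths in m; the calibration is good to about 2 mm. A picture is of the moment at which its call begins. get_calibration takes no time and is no camera call.
- robot.sign_off(): hands the job in; it is judged then, once.
The state is a dict: "time_s": time; "q": joint angles; "qvel": joint speeds; "joint_efforts": joint torques, N m; "position": TCP position; "tool_rot": TCP orientation; "contact_force": force on the tool from outside, world axes, zero at the start; "torque": the same for the moment, N m; "opening": finger opening in m; "gripper_force": force on a finger pad.
Only numpy, scipy, OpenCV 4.12 (cv2) and the standard library are available. Lean on these libraries where they do the work, as an engineer would, in place of code of your own. Each camera call takes 0.05 s, during which the arm holds its last target. There are 200 camera calls.

### The job

The little bare-wood house clamped in the blue bench vise has been sanded and is to be looked over. Open the vise with a full turn of its handwheel (counter-clockwise as seen from the wheel side), then draw the house straight up out of the jaws and turn it to lie level with its front (the side with door and windows) facing up. Finish while holding it still like that in the gripper, at least 10 cm above the top of the vise jaws, and leave everything else on the bench where it is.

Things in the scene. Friction and masses are not known exactly. Their poses are not given: they have to be found in the camera images.
- vise: Blue cast bench vise bolted down; place and heading differ per run. Origin: on the bench, midway between the closed jaw faces. z up, x along the screw from the handwheel to the fixed jaw and anvil, y along the jaws. Cork-lined jaws 110 mm wide in y, tops 165 mm above the bench. Fixed jaw and anvil at x = 10 to 102 mm, front jaw -10 to -62 mm. Slide bar under the house: top at 112 mm.
- wheel_hub (a point): Centre of the dark handwheel, 113 mm over its rim, on the vise's -x side (x = -115, y = 0, z = 95 mm in the vise frame when closed); axes as the vise's. The wheel turns about the vise's x direction through this point. Each full turn open moves hub, wheel, handle, front jaw and slide bar together 6 mm towards vise -x.
- vise_wheel (a joint): Handwheel angle, rad; -0.3 to 0 when closed; at 0 the red handle is straight above the hub. It grows as the vise opens: counter-clockwise seen from the wheel side, so the handle goes from the top to vise +y, bottom, -y, top. One full turn is 6.28. Friction about 0.2 N m (4 N at the handle); it stays where it is left.
- handle_grip (a point): Middle of the round red handle, on its centre line: 24 mm thick, 90 mm long, parallel to the wheel axis and 50 mm from it, standing out from the rim away from the jaws (vise x = -129 to -219 mm when closed). It revolves freely on its pin, so it can be gripped firmly while the wheel is cranked round. Ignore its orientation.
- house: Bare light-wood toy house, red roof and door, upright between the jaws, foot on the slide bar, up to 15 mm off the jaws' middle. 46 mm wide (its y), 20 mm thick (its x, between the jaws), straight sides to 130 mm, gable to 153 mm, about 0.1 kg. Origin: middle of the foot; z to the gable, x out of the front (door, windows). In the vise its axes are parallel to the vise's, front to the anvil.
- house_mid (a point): Point inside the house on its centre line, 70 mm above its foot. The house's two narrow side edges (46 mm apart) stand free of the jaws from 53 to 130 mm above its foot.
- blue_house: Finished blue wooden house, 46 x 20 mm, 128 mm tall, standing loose on the bench beside the vise. Leave alone. Origin under its foot.
- yellow_house: Finished yellow wooden house, 46 x 20 mm, 113 mm tall, standing loose on the bench. Leave alone. Origin under its foot.
- sanding_block: Cork sanding block, 110 x 61 x 33 mm, lying loose beside the vise. Leave alone. Origin under its middle.
- glue_bottle: White glue bottle with orange cap, 60 mm diameter, 160 mm tall, standing loose. Leave alone. Origin under its foot.
- mallet: Mallet with wooden handle and dark head, 260 mm long, lying loose. Leave alone. Origin under its middle.
- brush_jar: Clear jar full of paint brushes, 72 mm diameter, 185 mm tall, standing loose. Leave alone. Origin under its foot.
- paint_pot: Red paint pot with white lid, 64 mm diameter, 75 mm tall, standing loose. Leave alone. Origin under its foot.

How it is judged:
On the way, in this order (a step that is already met when the one before it is completed fails the run):
1. the handwheel has been turned a full turn open (5.7 rad or more) with the house still standing between the jaws (value of joint vise_wheel above 5.7 rad and z of house in the frame of vise below 0.13 m), for 0.1 s.
2. the house, held in the fingers and still upright within 30 degrees, is drawn up until its foot is clear of the jaws (z of house in the frame of vise above 0.168 m and angle between house's own z axis and vertical below 0.524 rad and contact force between house and the fingers above 1 N), for 0.05 s.
At the end, for the whole second after the job is handed in: The house is held still in the fingers, level with its front up (front within 30 degrees of straight up), its middle more than 265 mm above the bench, not touching the vise; the handwheel stays opened by its full turn (5.7 rad or more); every bystander is within 30 mm of its start (angle between house's own x axis and vertical below 0.524 rad and height (world z) of house_mid above 0.265 m and contact force between house and the fingers above 1 N and contact force between house and vise below 0.1 N and linear speed of house below 0.03 m/s and value of joint vise_wheel above 5.7 rad and distance of each of blue_house, yellow_house, sanding_block, glue_bottle, mallet, brush_jar, paint_pot from where it was at the start of the episode below 0.03 m); the arm keeps its last pose, push and grip.
It fails at once if a bystander is shifted by more than 30 mm or knocked over (distance of any of blue_house, yellow_house, sanding_block, glue_bottle, mallet, brush_jar, paint_pot from where it was at the start of the episode above 0.03 m or angle between any of blue_house, yellow_house, glue_bottle, brush_jar, paint_pot's own z axis and vertical above 0.8 rad).
It also fails if it takes over 58 s, if anything falls off the work surface, if the arm or the gripper's body presses on something with over 40 N, if the wrist force passes 120 N, or if a joint passes its speed limit or range.

## Working session

There is one attempt and no reset: what is moved stays moved. The work goes in short steps, Python scripts to look and compute and a shell command to move; the robot and the scene stay as the last step left them, time stands still between calls to the robot, and variables do not carry over. Pictures are saved under pics/ and viewed, at most 10 in all, crops included, and the job is handed in when it is done.

```bash
ls; mkdir -p pics
python3 - <<'E'
from station import robot
import cv2,numpy as np
s=robot.read_state();print({k:np.round(v,3).tolist() for k,v in s.items()})
for n in("side","top"):
    p,d=robot.capture(n);cv2.imwrite(f"pics/{n}0.png",p[:,:,::-1]);np.save(f"{n}0.npy",d)
    c=robot.get_calibration(n);R=cv2.Rodrigues(np.array(c["rvec"]))[0];print(n,(-R.T@np.array(c["tvec"]).ravel()).round(3),R[2].round(3),np.round(c["intrinsics"],1).tolist(),c["dist"])
E
```

```text
pics
{'time_s': 0.0, 'q': [-1.182, 0.537, -0.004, 1.539, 0.003, 1.067, -0.071], 'qvel': [-0.0, -0.002, 0.001, -0.001, 0.0, 0.001, -0.001], 'joint_efforts': [-0.001, -58.34, 1.048, -25.912, 0.012, 0.009, -0.0], 'position': [0.285, 0.583, 0.23], 'tool_rot': [-0.708, -3.06, 0.003], 'contact_force': [0.249, -0.092, 0.278], 'torque': [-0.029, -0.037, 0.056], 'gripper_force': 0.0, 'opening': 0.086}
side [ 0.208 -0.936  0.918] [ 0.299  0.733 -0.611] [[419.1, 0.0, 280.4], [0.0, 419.1, 206.1], [0.0, 0.0, 1.0]] [-0.00081484  0.          0.          0.          0.        ]
top [ 0.346 -0.003  1.325] [ 0.193  0.019 -0.981] [[454.1, 0.0, 273.4], [0.0, 454.1, 209.1], [0.0, 0.0, 1.0]] [-0.05897342  0.          0.          0.          0.        ]
```

View pics/side0.png

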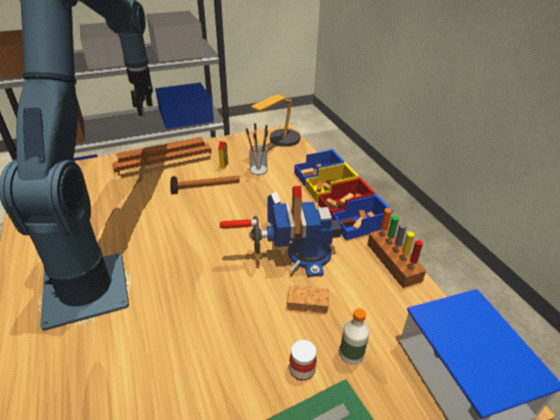

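View pics/top0.png

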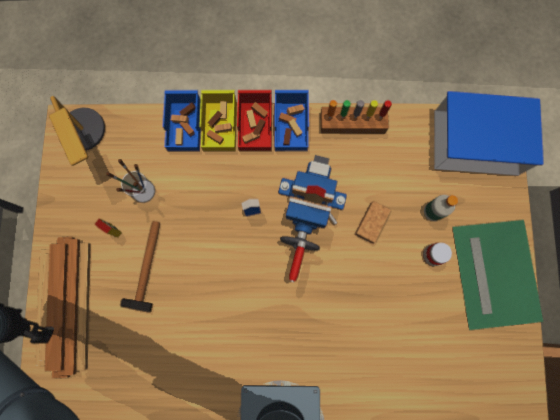

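The side view shows the vise (about 300,230) with the handle up at (237,224) and the house at (297,200). In the top view the handle is at (297,262), the roof at (316,193) and the blue house beside it at (251,207). The wheel faces the robot.

```bash
cat > h.py <<'E'
from station import robot
import cv2,numpy as np
def cloud(n,p=None,d=None):
    if p is None:p,d=robot.capture(n)
    c=robot.get_calibration(n);R=cv2.Rodrigues(np.array(c["rvec"]))[0];t=np.array(c["tvec"]).ravel()
    v,u=np.mgrid[:420,:560];uv=np.stack([u,v],-1).reshape(-1,1,2).astype(float)
    xy=cv2.undistortPoints(uv,np.array(c["intrinsics"]),np.array(c["dist"])).reshape(420,560,2)
    P=np.concatenate([xy*d[...,None],d[...,None]],-1)
    W=(P-t)@R; W[d<=0]=np.nan
    return p,W
E
python3 - <<'E'
from h import *
for n in("side","top"):
    p=cv2.imread(f"pics/{n}0.png")[:,:,::-1];d=np.load(f"{n}0.npy");_,W=cloud(n,p,d)
    hsv=cv2.cvtColor(np.ascontiguousarray(p),cv2.COLOR_RGB2HSV).astype(int)
    H,S,V=hsv[...,0],hsv[...,1],hsv[...,2]
    red=((H<6)|(H>174))&(S>150)&(V>60)
    near=(W[...,0]>.3)&(W[...,0]<.9)&(abs(W[...,1])<.25)&(W[...,2]>.02)
    k,l,st,ce=cv2.connectedComponentsWithStats((red&near).astype(np.uint8))
    for i in range(1,k):
        if st[i,4]<15: continue
        q=W[l==i];c=np.median(q,0);e,v=np.linalg.eigh(np.cov(q.T));print(n,'red',st[i,:].tolist(),c.round(4),q.min(0).round(3),q.max(0).round(3),v[:,2].round(3))
    blue=(H>100)&(H<125)&(S>130)&near&(W[...,0]<.8)
    for lo,hi in((.155,.175),(.02,.15)):
        m=blue&(W[...,2]>lo)&(W[...,2]<hi);q=W[m][:,:2].astype(np.float32)
        if len(q)>10: print(n,'blue',lo,len(q),cv2.minAreaRect(q))
    # other objects heights
    m=near&(W[...,2]>.03)
    k,l,st,ce=cv2.connectedComponentsWithStats(m.astype(np.uint8))
    for i in range(1,k):
        if st[i,4]>60:
            q=W[l==i];print(n,'obj',ce[i].round(0),np.median(q,0).round(3),q.min(0).round(3),q.max(0).round(3))
    cv2.imwrite(f"pics/{n}crop.png",cv2.resize(p[150:290,200:400] if n=="side" else p[140:290,220:420],None,fx=4,fy=4,interpolation=2)[:,:,::-1])
E
```

```text
side red [319, 182, 29, 33, 303] [0.8498 0.1255 0.0386] [0.784 0.029 0.02 ] [0.9   0.135 0.078] [-0.794 -0.593 -0.132]
side red [294, 186, 7, 12, 77] [ 0.6001 -0.0957  0.2522] [ 0.589 -0.107  0.241] [ 0.611 -0.083  0.264] [-0.243 -0.647 -0.723]
side red [349, 196, 13, 4, 15] [0.8767 0.0312 0.074 ] [0.853 0.028 0.071] [0.899 0.037 0.075] [-0.998  0.037 -0.05 ]
side red [220, 220, 31, 8, 176] [ 0.4337 -0.0465  0.1526] [ 0.392 -0.06   0.143] [ 0.476 -0.027  0.157] [-0.968  0.251  0.002]
side blue 0.155 619 ((0.6188392043113708, -0.08457112312316895), (0.11047681421041489, 0.15198703110218048), 74.49699401855469)
side blue 0.02 349 ((0.6570843458175659, 0.04694110155105591), (0.281318724155426, 0.38824501633644104), 3.217337131500244)
side obj [304. 219.] [ 0.625 -0.086  0.113] [ 0.39 -0.15  0.03] [0.9   0.25  0.266]
side obj [389. 237.] [ 0.871 -0.188  0.051] [ 0.841 -0.25   0.03 ] [ 0.9   -0.119  0.151]
side obj [297. 289.] [ 0.545 -0.24   0.032] [ 0.518 -0.25   0.03 ] [ 0.585 -0.219  0.036]
top red [237, 107, 34, 43, 205] [0.7925 0.1163 0.0398] [0.786 0.033 0.02 ] [0.899 0.131 0.08 ] 
[... 617 characters left out ...]
302), 68.46796417236328)
top obj [345. 117.] [ 0.869 -0.184  0.052] [ 0.841 -0.25   0.03 ] [ 0.9   -0.12   0.156]
top obj [216. 130.] [0.838 0.209 0.043] [0.786 0.14  0.031] [0.9   0.241 0.082]
top obj [253. 132.] [0.83  0.09  0.042] [0.786 0.03  0.03 ] [0.899 0.131 0.08 ]
top obj [297. 136.] [ 0.8   -0.071  0.041] [ 0.785 -0.08   0.03 ] [0.899 0.018 0.082]
top obj [286. 118.] [ 0.882 -0.014  0.033] [ 0.859 -0.039  0.03 ] [0.898 0.004 0.04 ]
top obj [309. 208.] [ 0.583 -0.072  0.163] [ 0.387 -0.148  0.031] [0.74  0.002 0.269]
top obj [251. 207.] [0.592 0.083 0.11 ] [0.584 0.06  0.031] [0.612 0.107 0.133]
top obj [364. 228.] [ 0.542 -0.24   0.034] [ 0.514 -0.25   0.03 ] [ 0.593 -0.218  0.041]
```

View pics/topcrop.png

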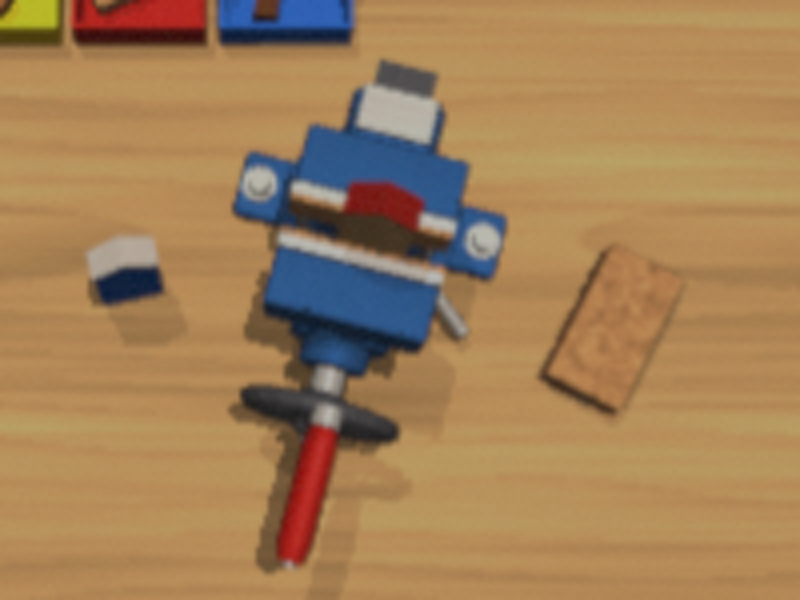

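View pics/sidecrop.png

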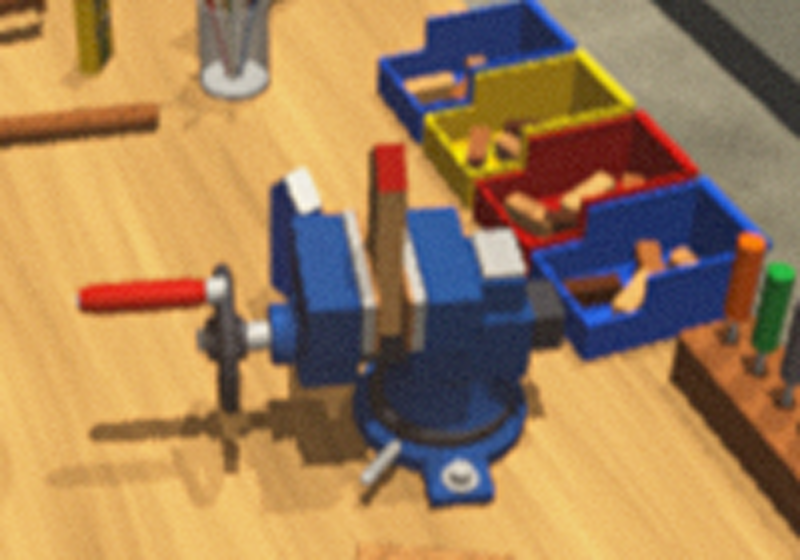

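The top crop shows the vise square, with yaw about -15°, and the handle near the top of its turn. The side crop confirms that and shows the house 53+ mm proud of the jaws. The plan has three parts:
- Crank the wheel with the tool pointing down.
- Grip the house by its narrow edges.
- Pivot it in the pads against the front jaw's edge.

```bash
cat >> h.py <<'E'
from scipy.spatial.transform import Rotation as Ro
YAW=np.deg2rad(-14.6)
UX=np.array([np.cos(YAW),np.sin(YAW),0]);UY=np.array([-np.sin(YAW),np.cos(YAW),0]);UZ=np.array([0,0,1.])
def tool():
    s=robot.read_state();return np.array(s["position"]),Ro.from_rotvec(s["tool_rot"]).as_matrix()
def go(target):  # world TCP target -> shift in tool mm
    p,R=tool();return ((target-p)@R*1000).round(1)
E
python3 - <<'E'
from h import *
p,R=tool();print(R.round(3))
for s in(1,-1):
    print('twist',np.arctan2(s*UY@-R[:,0],s*UY@R[:,1]))
for n in("side","top"):
    q=cv2.imread(f"pics/{n}0.png")[:,:,::-1];_,W=cloud(n,q,np.load(f"{n}0.npy"))
    O=np.array([.6025,-.085,0]);L=np.stack([(W-O)@UX,(W-O)@UY,W[...,2]],-1)
    def box(m,t): 
        a=L[m];print(n,t,len(a),np.percentile(a,[3,50,97],axis=0).round(4).tolist())
    x,y,z=L[...,0],L[...,1],L[...,2]
    box((x<-.13)&(x>-.23)&(abs(y)<.05)&(z>.13)&(z<.17),'handle')
    box((x<-.02)&(x>-.07)&(abs(y)<.08)&(z>.16)&(z<.17),'frontjawtop')
    box((x>.015)&(x<.06)&(abs(y)<.08)&(z>.16)&(z<.17),'fixjawtop')
    box((abs(x)<.03)&(abs(y)<.04)&(z>.19),'house')
p=np.array([.6025,-.085,0])-.178*UX-.0*UY;print(p)
print('go above handle',go(np.r_[p[:2],.25]))
E
```

```text
[[-0.898  0.439 -0.001]
 [ 0.439  0.898 -0.001]
 [-0.    -0.002 -1.   ]]
twist -0.1999677186985642
twist 2.941624934891229
side handle 248 [[-0.2156, -0.0115, 0.1384], [-0.1735, -0.0069, 0.1508], [-0.1334, 0.0054, 0.1561]]
side frontjawtop 344 [[-0.0595, -0.0484, 0.1605], [-0.0408, 0.0003, 0.1635], [-0.0209, 0.0552, 0.166]]
side fixjawtop 343 [[0.0173, -0.0485, 0.1608], [0.039, -0.0037, 0.1635], [0.0588, 0.0533, 0.1664]]
side house 247 [[-0.0092, -0.024, 0.193], [-0.0013, -0.0174, 0.2325], [0.0105, 0.0185, 0.2637]]
top handle 318 [[-0.2169, -0.0104, 0.146], [-0.1758, 0.0006, 0.1547], [-0.1333, 0.0115, 0.1604]]
top frontjawtop 660 [[-0.0608, -0.046, 0.1614], [-0.0412, 0.0053, 0.1653], [-0.0213, 0.0563, 0.1694]]
top fixjawtop 538 [[0.0169, -0.0466, 0.1615], [0.0418, 0.0103, 0.1655], [0.0589, 0.0574, 0.169]]
top house 266 [[-0.0102, -0.0213, 0.1967], [-0.0068, 0.0002, 0.2483], [0.0092, 0.0221, 0.2662]]
[ 0.43024777 -0.04013165  0.        ]
go above handle [-404.1 -496.5  -18.7]
```

```bash
R='{"x":-404,"y":-496,"z":-30,"twist":-0.2,"jaw":1}'; python3 -m pendant '[{"x":-404,"y":-496,"z":-30,"twist":-0.2,"jaw":1},{"x":-404,"y":-496,"z":-30,"twist":-0.2,"jaw":1},{"x":-404,"y":-496,"z":-30,"twist":-0.2,"jaw":1},{"x":-404,"y":-496,"z":-30,"twist":-0.2,"jaw":1},{"x":-404,"y":-496,"z":-30,"twist":-0.2,"jaw":1}]'
python3 -c "
from h import *
print(go(np.array([.4302,-.0401,.25])),tool()[1].round(3).tolist())"
```

```text
time_s: 0.52
position: [0.3327, 0.379, 0.2407]
tool_rot: [-0.399, -3.116, 0.001]
contact_force: [1.0, 0.3, 0.8]
opening: 0.0857
gripper_force: 0.0
[-199.9 -381.    -9.1] [[-0.968, 0.252, -0.0], [0.252, 0.968, -0.001], [0.0, -0.001, -1.0]]
```

```bash
python3 -m pendant '[{"x":-200,"y":-381,"z":-9,"jaw":1},{"x":-200,"y":-381,"z":-9,"jaw":1},{"x":-200,"y":-381,"z":-9,"jaw":1},{"x":-200,"y":-381,"z":-9,"jaw":1},{"x":-200,"y":-381,"z":-9,"jaw":1}]'
python3 -c "
from h import *
print(go(np.array([.4302,-.0401,.25])))"
```

```text
[-199.9 -381.    -9.1]schema error: expected keys x, y, z, twist, jaw
```

```bash
python3 -m pendant '[{"x":-105,"y":-200,"z":-5,"jaw":1},{"x":-105,"y":-200,"z":-5,"jaw":1},{"x":-105,"y":-200,"z":-5,"jaw":1},{"x":-105,"y":-200,"z":-5,"jaw":1},{"x":-105,"y":-200,"z":-5,"jaw":1}]'
python3 -c "
from h import *
print(go(np.array([.4302,-.0401,.126])),tool()[1].round(3).tolist())"
```

```text
[-199.9 -380.9  114.9] [[-0.968, 0.252, -0.0], [0.252, 0.968, -0.001], [0.0, -0.001, -1.0]]schema error: expected keys x, y, z, twist, jaw
```

```bash
python3 -m pendant '[{"x":-200,"y":-381,"z":-9,"twist":0,"jaw":1},{"x":-200,"y":-381,"z":-9,"twist":0,"jaw":1},{"x":-200,"y":-381,"z":-9,"twist":0,"jaw":1},{"x":-200,"y":-381,"z":-9,"twist":0,"jaw":1},{"x":-200,"y":-381,"z":-9,"twist":0,"jaw":1}]'
python3 -c "
from h import *
print(go(np.array([.4302,-.0401,.25])))"
```

```text
time_s: 0.93
position: [0.3797, 0.1763, 0.2454]
tool_rot: [-0.399, -3.116, -0.0]
contact_force: [1.5, -0.2, -0.3]
opening: 0.0854
gripper_force: 0.0
[-103.4 -196.7   -4.7]
```

```bash
python3 -m pendant '[{"x":-102,"y":-195,"z":-4,"twist":0,"jaw":1},{"x":-102,"y":-195,"z":-4,"twist":0,"jaw":1},{"x":-102,"y":-195,"z":-4,"twist":0,"jaw":1},{"x":-102,"y":-195,"z":-4,"twist":0,"jaw":1},{"x":-102,"y":-195,"z":-4,"twist":0,"jaw":1}]'
python3 -c "
from h import *
print(go(np.array([.4302,-.0401,.126])))"
```

```text
time_s: 1.35
position: [0.4266, -0.0266, 0.2493]
tool_rot: [0.399, 3.116, 0.0]
contact_force: [0.1, 0.6, -0.5]
opening: 0.0854
gripper_force: 0.0
[ -6.9 -12.1 123.3]
```

```bash
python3 -m pendant '[{"x":-7,"y":-12,"z":40,"twist":0,"jaw":1},{"x":-7,"y":-12,"z":75,"twist":0,"jaw":1},{"x":-7,"y":-12,"z":100,"twist":0,"jaw":1},{"x":-7,"y":-12,"z":123,"twist":0,"jaw":1},{"x":-7,"y":-12,"z":123,"twist":0,"jaw":1}]'
python3 - <<'E'
from h import *
print(go(np.array([.4302,-.0401,.126])))
p,_=robot.capture("side");cv2.imwrite("pics/side1.png",cv2.resize(p[150:290,180:380],None,fx=4,fy=4)[:,:,::-1])
E
```

```text
time_s: 1.77
position: [0.4273, -0.038, 0.1228]
tool_rot: [-0.398, -3.109, 0.003]
contact_force: [-0.1, -0.5, -0.3]
opening: 0.0855
gripper_force: 0.0
[-3.3 -1.3 -3.3]
```

View pics/side1.png

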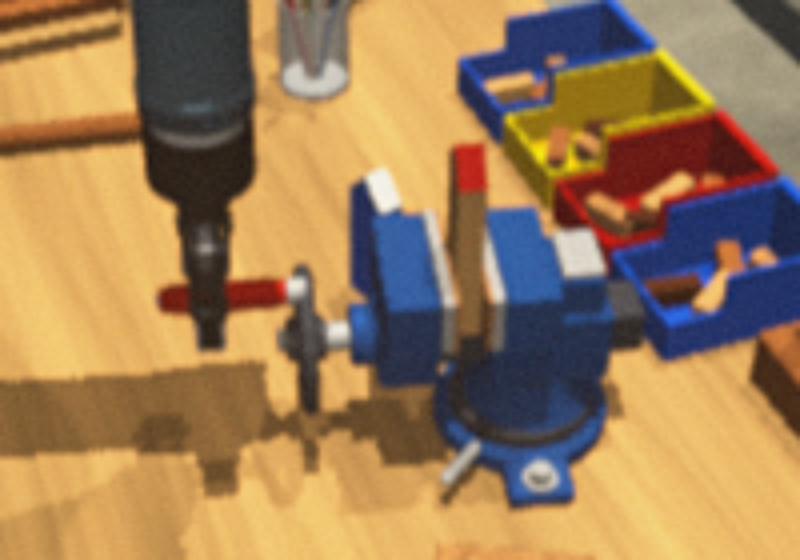

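The side view shows the fingers straddling the handle at (207,295), with the gripper body well clear of the wheel at (300,330). I'll close now.

```bash
python3 -m pendant '[{"x":0,"y":0,"z":-2,"twist":0,"jaw":-1},{"x":0,"y":0,"z":-2,"twist":0,"jaw":-1},{"x":0,"y":0,"z":-2,"twist":0,"jaw":-1},{"x":0,"y":0,"z":-2,"twist":0,"jaw":-1},{"x":0,"y":0,"z":-2,"twist":0,"jaw":-1}]'
python3 -c "
from h import *
p,R=tool();O=np.array([.6025,-.085,0]);d=p-O;y=(d@UY)*1e3;print('local',(d@UX)*1e3,y,p[2]+.019,robot.read_state()['opening'])
for t0 in(-.1,):
  for c in range(4):
    a=t0+np.deg2rad(80)*c
    for k in range(1,6):
      b=a+np.deg2rad(80)*k/5;print(c,k,'x',round(6*(b-a)/6.283,1),'y',round(50*(np.sin(b)-np.sin(a)),1),'z',round(50*(np.cos(a)-np.cos(b)),1))
"
```

```text
time_s: 2.23
position: [0.4311, -0.0379, 0.129]
tool_rot: [0.398, 3.115, 0.001]
contact_force: [-1.3, -6.4, -0.1]
opening: 0.0257
gripper_force: 4.1
local -177.71583232586627 2.4250853139467647 0.1479998572662232 0.025746750135375234
0 1 x 0.3 y 13.9 z 0.6
0 2 x 0.5 y 27.1 z 4.9
0 3 x 0.8 y 38.6 z 12.8
0 4 x 1.1 y 47.5 z 23.5
0 5 x 1.3 y 53.1 z 36.2
1 1 x 0.3 y 1.9 z 13.8
1 2 x 0.5 y -0.1 z 27.6
1 3 x 0.8 y -5.9 z 40.3
1 4 x 1.1 y -14.8 z 50.9
1 5 x 1.3 y -26.4 z 58.6
2 1 x 0.3 y -13.3 z 4.2
2 2 x 0.5 y -27.2 z 4.7
2 3 x 0.8 y -40.7 z 1.2
2 4 x 1.1 y -52.7 z -5.8
2 5 x 1.3 y -62.3 z -15.8
3 1 x 0.3 y -6.5 z -12.3
3 2 x 0.5 y -9.3 z -25.9
3 3 x 0.8 y -8.3 z -39.8
3 4 x 1.1 y -3.4 z -52.9
3 5 x 1.3 y 4.8 z -64.1
```

```bash
python3 -m pendant '[{"x":0,"y":-1,"z":2,"twist":0,"jaw":-1},{"x":0,"y":-2,"z":2,"twist":0,"jaw":-1},{"x":0,"y":-2,"z":2,"twist":0,"jaw":-1}]'
python3 -c "
from h import *
p,R=tool();O=np.array([.6025,-.085,0]);d=p-O;y=(d@UY)*1e3;print('local',(d@UX)*1e3,y,p[2]+.019,robot.read_state()['opening'])"
```

```text
time_s: 2.48
position: [0.4309, -0.0391, 0.1284]
tool_rot: [0.398, 3.115, 0.004]
contact_force: [-8.1, 3.0, 30.0]
opening: 0.0224
gripper_force: 57.7
local -177.643423294309 1.1841724462445316 0.1473525602598251 0.02243704268267981
```

```bash
python3 -m pendant '[{"x":0,"y":14,"z":-1.5,"twist":0,"jaw":-1},{"x":0.5,"y":27,"z":2.5,"twist":0,"jaw":-1},{"x":1,"y":38.5,"z":10.5,"twist":0,"jaw":-1},{"x":1,"y":47.5,"z":21,"twist":0,"jaw":-1},{"x":1.5,"y":53,"z":33.5,"twist":0,"jaw":-1}]'
python3 -c "
from h import *
p,R=tool();O=np.array([.6025,-.085,0]);d=p-O;y=(d@UY)*1e3;print('local',(d@UX)*1e3,y,p[2]+.019,robot.read_state()['opening'])"
```

```text
time_s: 2.9
position: [0.4429, 0.0125, 0.0927]
tool_rot: [0.398, 3.114, 0.001]
contact_force: [-0.9, -5.0, 2.7]
opening: 0.0219
gripper_force: 61.0
local -178.98929595600774 54.178625933758724 0.1117376232178413 0.021912171823587432
```

```bash
python3 -m pendant '[{"x":0.5,"y":2,"z":14,"twist":0,"jaw":-1},{"x":0.5,"y":0,"z":27.5,"twist":0,"jaw":-1},{"x":1,"y":-6,"z":40.5,"twist":0,"jaw":-1},{"x":1,"y":-15,"z":51,"twist":0,"jaw":-1},{"x":1.5,"y":-26.5,"z":58.5,"twist":0,"jaw":-1}]'
python3 -c "
from h import *
p,R=tool();O=np.array([.6025,-.085,0]);d=p-O;y=(d@UY)*1e3;print('local',(d@UX)*1e3,y,p[2]+.019,robot.read_state()['opening'])"
```

```text
time_s: 3.32
position: [0.4349, -0.0134, 0.0336]
tool_rot: [0.398, 3.115, 0.0]
contact_force: [-0.5, -0.9, 15.2]
opening: 0.022
gripper_force: 62.5
local -180.26980657105224 26.987317699185976 0.052641413097442774 0.021981993458522246
```

```bash
python3 -m pendant '[{"x":0.5,"y":-13.5,"z":3,"twist":0,"jaw":-1},{"x":0.5,"y":-27,"z":3.5,"twist":0,"jaw":-1},{"x":1,"y":-40.5,"z":0,"twist":0,"jaw":-1},{"x":1,"y":-52.5,"z":-7,"twist":0,"jaw":-1},{"x":1.5,"y":-62.5,"z":-17,"twist":0,"jaw":-1}]'
python3 -c "
from h import *
p,R=tool();O=np.array([.6025,-.085,0]);d=p-O;y=(d@UY)*1e3;print('local',(d@UX)*1e3,y,p[2]+.019,robot.read_state()['opening'])"
```

```text
time_s: 3.73
position: [0.4177, -0.0738, 0.0511]
tool_rot: [0.398, 3.115, 0.001]
contact_force: [5.7, 7.7, 0.9]
opening: 0.022
gripper_force: 61.5
local -181.61197758012844 -35.72680105774041 0.0701331119555091 0.02195309946334039
```

```bash
python3 -m pendant '[{"x":0.5,"y":-6.5,"z":-12.5,"twist":0,"jaw":-1},{"x":0.5,"y":-9.5,"z":-26,"twist":0,"jaw":-1},{"x":1,"y":-8.5,"z":-40,"twist":0,"jaw":-1},{"x":1,"y":-3.5,"z":-53,"twist":0,"jaw":-1},{"x":1.5,"y":5,"z":-64,"twist":0,"jaw":-1}]'
python3 -c "
from h import *
p,R=tool();O=np.array([.6025,-.085,0]);d=p-O;y=(d@UY)*1e3;print('local',(d@UX)*1e3,y,p[2]+.019,robot.read_state()['opening'])
a=-.1+np.deg2rad(320)
for b in a+np.deg2rad([17,34,48,50]): print(round(b,2),round(50*(np.sin(b)-np.sin(a)),1),round(50*(np.cos(a)-np.cos(b)),1))"
```

```text
time_s: 4.15
position: [0.4182, -0.0668, 0.1162]
tool_rot: [0.397, 3.113, 0.003]
contact_force: [11.2, 9.4, -22.2]
opening: 0.0222
gripper_force: 59.6
local -182.97259317292648 -28.839828459331077 0.13522394325990578 0.02222178998821335
5.78 11.8 -8.9
6.08 25.6 -14.1
6.32 37.8 -15.1
6.36 39.5 -15.0
```

```bash
python3 -m pendant '[{"x":0,"y":12,"z":-8,"twist":0,"jaw":-1},{"x":0.5,"y":25.5,"z":-13,"twist":0,"jaw":-1},{"x":0.5,"y":37,"z":-13.5,"twist":0,"jaw":-1},{"x":0.5,"y":39,"z":-13.5,"twist":0,"jaw":-1}]'
python3 -c "
from h import *
p,R=tool();O=np.array([.6025,-.085,0]);d=p-O;y=(d@UY)*1e3;print('local',(d@UX)*1e3,y,p[2]+.019,robot.read_state()['opening'])"
```

```text
time_s: 4.48
position: [0.427, -0.0297, 0.1293]
tool_rot: [0.396, 3.114, -0.0]
contact_force: [2.5, -3.1, -0.8]
opening: 0.0221
gripper_force: 63.4
local -183.81341483372498 9.302405655848196 0.14825815718377314 0.02205246350602303
```

```bash
python3 -m pendant '[{"x":0,"y":-1,"z":0,"twist":0,"jaw":1},{"x":0,"y":-1,"z":0,"twist":0,"jaw":1},{"x":0,"y":-1,"z":0,"twist":0,"jaw":1},{"x":0,"y":-1,"z":0,"twist":0,"jaw":1}]'
```

```text
time_s: 4.82
position: [0.4249, -0.032, 0.1286]
tool_rot: [-0.401, -3.115, 0.0]
contact_force: [-0.3, 0.5, 0.1]
opening: 0.0696
gripper_force: 0.0
```

```bash
python3 -m pendant '[{"x":0,"y":0,"z":0,"twist":0,"jaw":1},{"x":0,"y":0,"z":-40,"twist":0,"jaw":1},{"x":0,"y":0,"z":-80,"twist":0,"jaw":1},{"x":0,"y":0,"z":-120,"twist":0,"jaw":1},{"x":0,"y":0,"z":-160,"twist":0,"jaw":1}]'
python3 -m pendant '[{"x":0,"y":0,"z":-20,"twist":0,"jaw":1},{"x":0,"y":0,"z":-20,"twist":0,"jaw":1}]'
python3 - <<'E'
from h import *
O=np.array([.6025,-.085,0])
for n in("side","top"):
    p,W=cloud(n);L=np.stack([(W-O)@UX,(W-O)@UY,W[...,2]],-1);x,y,z=L[...,0],L[...,1],L[...,2]
    cv2.imwrite(f"pics/{n}2.png",cv2.resize(p[150:290,200:400] if n=="side" else p[140:290,220:420],None,fx=4,fy=4)[:,:,::-1])
    def box(m,t): 
        a=L[m];print(n,t,len(a),np.percentile(a,[3,50,97],axis=0).round(4).tolist() if len(a) else '')
    hm=(abs(x)<.04)&(abs(y)<.04)&(z>.19)&(z<.29)
    box(hm,'house');box(hm&(z<.22),'house low');box(hm&(z>.24),'house high')
    box((x<-.02)&(x>-.08)&(abs(y)<.08)&(z>.16)&(z<.17),'frontjawtop')
    box((x<-.13)&(x>-.23)&(abs(y)<.06)&(z>.13)&(z<.17),'handle')
print(go(O+UX*-.003+UZ*.31),tool())
E
```

```text
time_s: 5.23
position: [0.4247, -0.0319, 0.2904]
tool_rot: [-0.4, -3.115, 0.001]
contact_force: [1.6, 0.6, 0.3]
opening: 0.0854
gripper_force: 0.0
time_s: 5.4
position: [0.4281, -0.0317, 0.3133]
tool_rot: [0.399, 3.108, 0.004]
contact_force: [0.6, -0.1, 0.2]
opening: 0.0855
gripper_force: 0.0
side house 241 [[-0.0151, -0.0245, 0.1946], [-0.0072, -0.0185, 0.234], [0.0044, 0.0159, 0.2631]]
side house low 78 [[-0.0152, -0.0248, 0.1924], [-0.0087, -0.0213, 0.2069], [0.003, 0.014, 0.2187]]
side house high 107 [[-0.0151, -0.0226, 0.2405], [-0.0059, -0.01, 0.2518], [0.0046, 0.0064, 0.2645]]
side frontjawtop 394 [[-0.0653, -0.0477, 0.1606], [-0.0438, -0.0002, 0.1634], [-0.0217, 0.0562, 0.1662]]
side handle 259 [[-0.2213, -0.004, 0.1379], [-0.1784, 0.0015, 0.1508], [-0.1329, 0.0141, 0.1566]]
top house 268 [[-0.0163, -0.0212, 0.1955], [-0.0119, 0.0007, 0.2488], [0.0035, 0.022, 0.2666]]
top house low 46 [[-0.0165, -0.0213, 0.1913], [-0.0155, 0.0012, 0.2036], [-0.0144, 0.0211, 0.2174]]
top house high 186 [[-0.0158, -0.0214, 0.2429], [-0.0068, 0.0008, 0.2544], [0.0038, 0.0222, 0.2674]]
top frontjawtop 481 [[-0.0602, -0.0397, 0.1615], [-0.0365, 0.0199, 0.1657], [-0.021, 0.0578, 0.1693]]
top handle 0 
[-181.7   -7.1   -0.9] (array([ 0.42560539, -0.03155696,  0.30894277]), array([[-9.67679562e-01,  2.52180279e-01,  1.17132918e-03],
       [ 2.52180933e-01,  9.67679998e-01,  4.45789207e-04],
       [-1.02105257e-03,  7.26767989e-04, -9.99999215e-01]]))
```

View pics/side2.png

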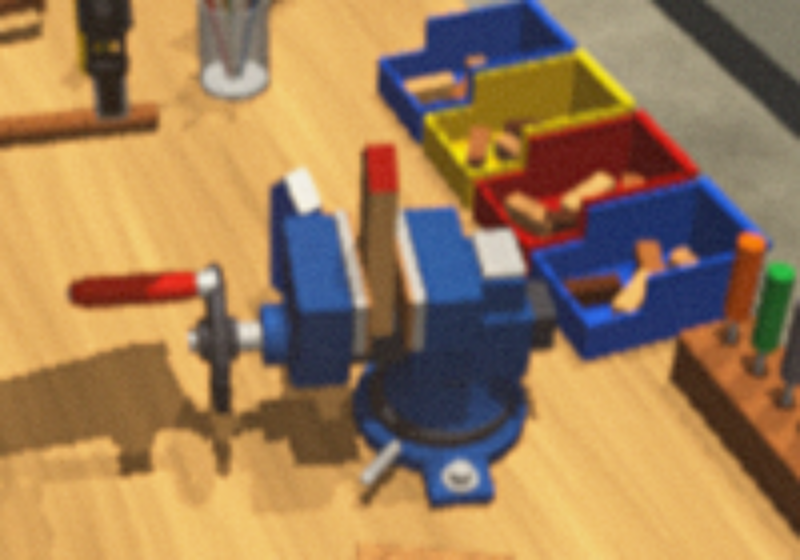

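The vise is open one turn, with the handle back at the top (135,288). The house is still upright at (380,240), resting against the front jaw.

```bash
python3 -m pendant '[{"x":-178.5,"y":-6.5,"z":-8,"twist":0,"jaw":1},{"x":-178.5,"y":-6.5,"z":-8,"twist":0,"jaw":1},{"x":-178.5,"y":-6.5,"z":-8,"twist":0,"jaw":1},{"x":-178.5,"y":-6.5,"z":-8,"twist":0,"jaw":1},{"x":-178.5,"y":-6.5,"z":-8,"twist":0,"jaw":1}]'
python3 -c "
from h import *
O=np.array([.6025,-.085,0]);print(go(O-.006*UX+.0005*UY+.198*UZ))"
```

```text
time_s: 5.92
position: [0.5999, -0.0844, 0.3136]
tool_rot: [-0.4, -3.114, 0.003]
contact_force: [-0.7, 0.5, 0.2]
opening: 0.0853
gripper_force: 0.0
[  3.1   0.9 115.6]
```

```bash
python3 -m pendant '[{"x":3,"y":1,"z":35,"twist":0,"jaw":1},{"x":3,"y":1,"z":70,"twist":0,"jaw":1},{"x":3,"y":1,"z":100,"twist":0,"jaw":1},{"x":3,"y":1,"z":115,"twist":0,"jaw":1},{"x":3,"y":1,"z":115,"twist":0,"jaw":1}]'
python3 -m pendant '[{"x":0,"y":0,"z":0,"twist":0,"jaw":-1},{"x":0,"y":0,"z":0,"twist":0,"jaw":-1},{"x":0,"y":0,"z":0,"twist":0,"jaw":-1},{"x":0,"y":0,"z":0,"twist":0,"jaw":-1},{"x":0,"y":0,"z":0,"twist":0,"jaw":-1}]'
python3 -c "
from h import *
O=np.array([.6025,-.085,0]);print(go(O-.006*UX+.0005*UY+.198*UZ))"
```

```text
time_s: 6.33
position: [0.5897, -0.0807, 0.1955]
tool_rot: [-0.398, -3.105, 0.002]
contact_force: [-0.2, -0.3, -0.8]
opening: 0.0854
gripper_force: 0.0
time_s: 6.75
position: [0.595, -0.0814, 0.2032]
tool_rot: [0.399, 3.113, 0.0]
contact_force: [-0.0, -0.6, 4.5]
opening: 0.0456
gripper_force: 61.4
[-2.2 -1.1  5.2]
```

```bash
python3 -m pendant '[{"x":0,"y":0,"z":-10,"twist":0,"jaw":-1},{"x":0,"y":0,"z":-25,"twist":0,"jaw":-1},{"x":0,"y":0,"z":-45,"twist":0,"jaw":-1},{"x":0,"y":0,"z":-65,"twist":0,"jaw":-1},{"x":0,"y":0,"z":-75,"twist":0,"jaw":-1}]'
python3 -m pendant '[{"x":0,"y":0,"z":0,"twist":0,"jaw":-1},{"x":0,"y":0,"z":0,"twist":0,"jaw":-1},{"x":0,"y":0,"z":0,"twist":0,"jaw":-1}]'
python3 - <<'E'
from h import *
O=np.array([.6025,-.085,0]);print(go(O-.006*UX+.0005*UY+.198*UZ))
for n in("side",):
    p,W=cloud(n);L=np.stack([(W-O)@UX,(W-O)@UY,W[...,2]],-1);x,y,z=L[...,0],L[...,1],L[...,2]
    cv2.imwrite(f"pics/{n}3.png",cv2.resize(p[100:240,200:400],None,fx=4,fy=4)[:,:,::-1])
E
```

```text
time_s: 7.17
position: [0.5949, -0.0812, 0.2797]
tool_rot: [0.399, 3.113, 0.001]
contact_force: [1.1, -0.7, -0.2]
opening: 0.0454
gripper_force: 62.7
time_s: 7.42
position: [0.5932, -0.0807, 0.2755]
tool_rot: [-0.398, -3.114, -0.0]
contact_force: [0.2, -0.4, -1.4]
opening: 0.0451
gripper_force: 62.7
[-4.3 -1.3 77.5]
```

View pics/side3.png

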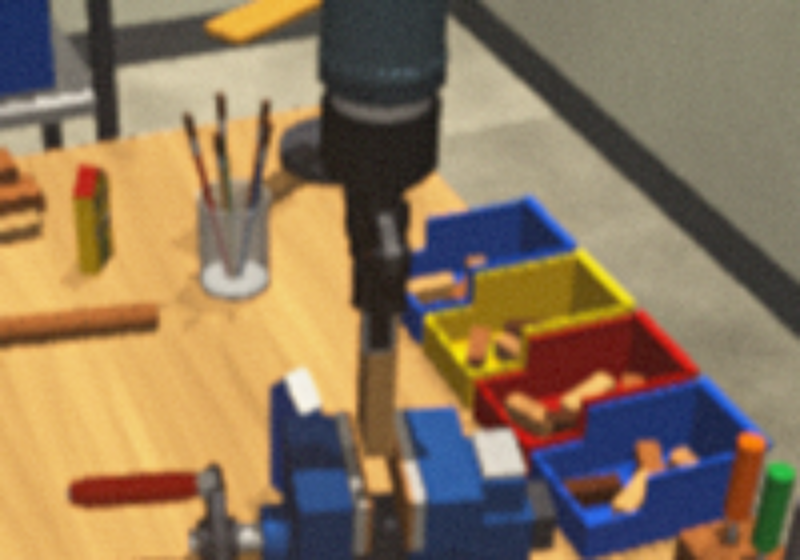

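The house is held upright with its foot clear of the jaws at (377,450). Next I'll lower the foot about 10 mm into the gap and pivot it over the front jaw's edge.

```bash
python3 -m pendant '[{"x":-5,"y":0,"z":0,"twist":0,"jaw":-1},{"x":-5,"y":0,"z":10,"twist":0,"jaw":-1},{"x":-5,"y":0,"z":20,"twist":0,"jaw":-1},{"x":-5,"y":0,"z":30,"twist":0,"jaw":-1},{"x":-5,"y":0,"z":30,"twist":0,"jaw":-1}]'
python3 -m pendant '[{"x":0,"y":0,"z":0,"twist":0,"jaw":-1},{"x":0,"y":0,"z":0,"twist":0,"jaw":-1}]'
python3 -c "
from h import *
O=np.array([.6025,-.085,0]);print(go(O-.006*UX+.0005*UY+.198*UZ))"
```

```text
time_s: 7.88
position: [0.5969, -0.0819, 0.2433]
tool_rot: [-0.398, -3.111, 0.001]
contact_force: [-0.9, 0.3, -0.8]
opening: 0.0452
gripper_force: 62.7
time_s: 8.05
position: [0.5989, -0.0823, 0.2466]
tool_rot: [-0.399, -3.116, 0.0]
contact_force: [-1.2, -0.4, -0.6]
opening: 0.0453
gripper_force: 62.7
[ 1.8 -1.2 48.6]
```

```bash
python3 -m pendant '[{"x":8,"y":0,"z":0,"twist":0,"jaw":-1},{"x":17,"y":0,"z":0.5,"twist":0,"jaw":-1},{"x":25,"y":0,"z":1,"twist":0,"jaw":-1},{"x":32,"y":0,"z":2,"twist":0,"jaw":-1},{"x":38,"y":0,"z":3,"twist":0,"jaw":-1}]'
python3 -c "
from h import *
O=np.array([.6025,-.085,0]);print(go(O-.006*UX+.0005*UY+.198*UZ))"
```

```text
time_s: 8.47
position: [0.5641, -0.0735, 0.2454]
tool_rot: [0.399, 3.108, -0.001]
contact_force: [4.4, -1.7, -1.5]
opening: 0.0452
gripper_force: 62.4
[-33.7  -0.9  47.6]
```

```bash
python3 -m pendant '[{"x":9,"y":0,"z":3,"twist":0,"jaw":-1},{"x":17,"y":0,"z":6,"twist":0,"jaw":-1},{"x":25,"y":0,"z":10,"twist":0,"jaw":-1},{"x":32,"y":0,"z":14,"twist":0,"jaw":-1},{"x":32,"y":0,"z":14,"twist":0,"jaw":-1}]'
python3 - <<'E'
from h import *
O=np.array([.6025,-.085,0]);print(go(O-.006*UX+.0005*UY+.198*UZ))
p,W=cloud("side");cv2.imwrite("pics/side4.png",cv2.resize(p[100:240,200:400],None,fx=4,fy=4)[:,:,::-1])
E
```

```text
time_s: 8.88
position: [0.5314, -0.0649, 0.2307]
tool_rot: [0.399, 3.113, 0.0]
contact_force: [2.4, -1.9, 5.7]
opening: 0.0453
gripper_force: 63.5
[-67.7  -1.1  32.9]
```

View pics/side4.png

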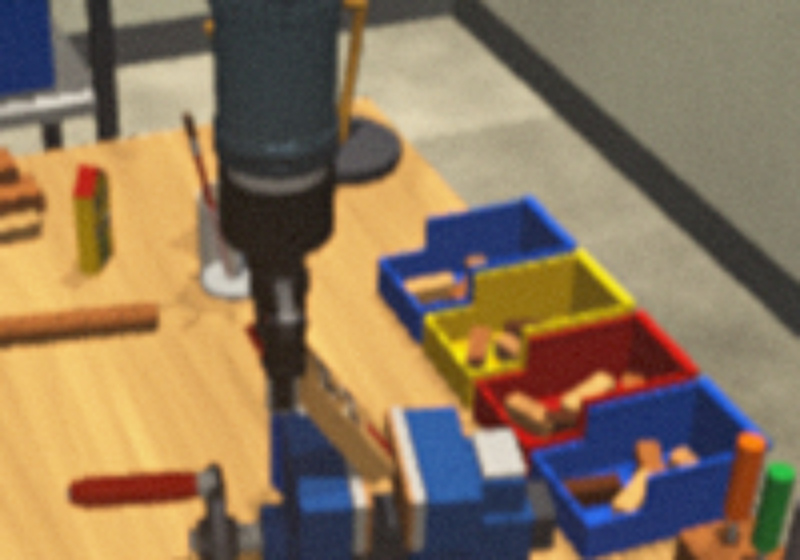

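The picture shows the house tilted about 40°, with its foot at (380,465) on the front jaw's edge and its gable toward the wheel. The pivot works, so I'll carry on along the arc.

```bash
python3 -m pendant '[{"x":7,"y":0,"z":6,"twist":0,"jaw":-1},{"x":14,"y":0,"z":12,"twist":0,"jaw":-1},{"x":20,"y":0,"z":18,"twist":0,"jaw":-1},{"x":25,"y":0,"z":25,"twist":0,"jaw":-1},{"x":25,"y":0,"z":25,"twist":0,"jaw":-1}]'
python3 -m pendant '[{"x":5,"y":0,"z":8,"twist":0,"jaw":-1},{"x":9,"y":0,"z":16,"twist":0,"jaw":-1},{"x":12,"y":0,"z":23,"twist":0,"jaw":-1},{"x":15,"y":0,"z":32,"twist":0,"jaw":-1},{"x":15,"y":0,"z":32,"twist":0,"jaw":-1}]'
python3 - <<'E'
from h import *
O=np.array([.6025,-.085,0]);print(go(O-.006*UX+.0005*UY+.198*UZ))
p,W=cloud("side");L=np.stack([(W-O)@UX,(W-O)@UY,W[...,2]],-1);np.save("L5.npy",L)
cv2.imwrite("pics/side5.png",cv2.resize(p[120:260,180:380],None,fx=4,fy=4)[:,:,::-1])
E
```

```text
time_s: 9.35
position: [0.5064, -0.0581, 0.2043]
tool_rot: [-0.399, -3.116, -0.0]
contact_force: [2.4, -0.2, 5.3]
opening: 0.0452
gripper_force: 63.9
time_s: 9.77
position: [0.4918, -0.0542, 0.172]
tool_rot: [-0.398, -3.115, -0.0]
contact_force: [1.7, -1.0, 4.3]
opening: 0.0454
gripper_force: 65.3
[-108.8   -1.4  -26.1]
```

View pics/side5.png

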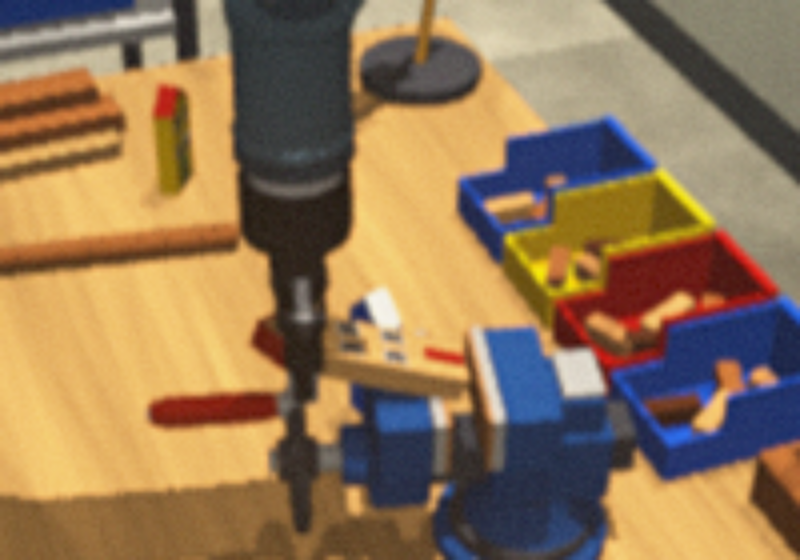

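The house now lies nearly level, front (windows and door) up, with its gable at (268,340) and foot at (465,380). I'll lift it clear and measure the tilt.

```bash
python3 -m pendant '[{"x":3,"y":0,"z":-15,"twist":0,"jaw":-1},{"x":3,"y":0,"z":-45,"twist":0,"jaw":-1},{"x":3,"y":0,"z":-80,"twist":0,"jaw":-1},{"x":3,"y":0,"z":-115,"twist":0,"jaw":-1},{"x":3,"y":0,"z":-140,"twist":0,"jaw":-1}]'
python3 -m pendant '[{"x":0,"y":0,"z":-10,"twist":0,"jaw":-1},{"x":0,"y":0,"z":-10,"twist":0,"jaw":-1},{"x":0,"y":0,"z":-10,"twist":0,"jaw":-1},{"x":0,"y":0,"z":-10,"twist":0,"jaw":-1}]'
python3 - <<'E'
from h import *
O=np.array([.6025,-.085,0]);P,_=tool();g=np.array([(P-O)@UX,(P-O)@UY,P[2]+.019]);print(g)
for n in("side","top"):
    p,W=cloud(n);L=np.stack([(W-O)@UX,(W-O)@UY,W[...,2]],-1);x,y,z=np.moveaxis(L,-1,0)
    m=(x>g[0]+.03)&(x<g[0]+.14)&(abs(y-g[1])<.03)&(z>.22)&(z<.36)
    a=L[m]
    if n=="top":
        f=cv2.fitLine(a[:,[0,2]].astype(np.float32),cv2.DIST_HUBER,0,.01,.01).ravel();print(len(a),'slope deg',np.degrees(np.arctan(f[1]/f[0])))
    print(n,np.percentile(a,[3,50,97],axis=0).round(3).tolist())
    if n=="side": cv2.imwrite("pics/side6.png",cv2.resize(p[70:240,180:380],None,fx=3,fy=3)[:,:,::-1])
E
```

```text
time_s: 10.23
position: [0.4886, -0.0538, 0.3152]
tool_rot: [-0.399, -3.115, -0.0]
contact_force: [0.3, -0.4, -1.5]
opening: 0.0452
gripper_force: 64.9
time_s: 10.57
position: [0.488, -0.0536, 0.3206]
tool_rot: [-0.398, -3.112, 0.001]
contact_force: [-0.3, 0.5, -1.0]
opening: 0.0452
gripper_force: 64.9
[-0.11874921  0.00156133  0.3395945 ]
side [[-0.086, -0.023, 0.315], [-0.047, -0.016, 0.336], [-0.007, 0.022, 0.354]]Traceback (most recent call last):
  File "<stdin>", line 8, in <module>
cv2.error: OpenCV(4.12.0) /io/opencv/modules/imgproc/src/linefit.cpp:50: error: (-215:Assertion failed) count > 0 in function 'fitLine2D_wods'
```

View pics/side6.png

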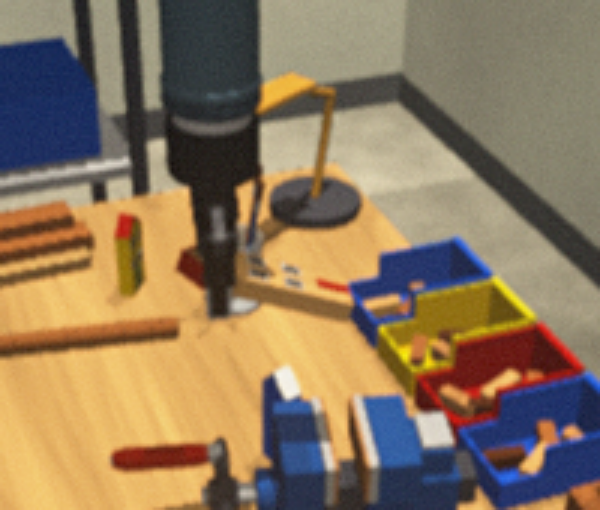

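The house is held free in the air, front up, with its foot at (352,310). A quick tilt check, then I'll hand in.

Run:
```python
from h import *
O=np.array([.6025,-.085,0]);g=-.1187
p,W=cloud("side");L=np.stack([(W-O)@UX,(W-O)@UY,W[...,2]],-1);x,y,z=np.moveaxis(L,-1,0)
m=(x>g+.03)&(x<g+.14)&(abs(y)<.03)&(z>.22)&(z<.38);a=L[m&(y>-.012)]
A=np.c_[a[:,:2],np.ones(len(a))];c=np.linalg.lstsq(A,a[:,2],rcond=None)[0];print(len(a),np.degrees(np.arctan(c[:2])),np.std(A@c-a[:,2]),z[m].min())
s=robot.read_state();print(s["time_s"],s["gripper_force"],np.abs(s["qvel"]).max())
```

```text
222 [-18.78612432  -0.77469738] 0.0010619230870356731 0.3082445016569532
10.7167 64.88143759779632 0.010543451311077237
```

```bash
python3 -c "
from station import robot
print(robot.sign_off())"
```

```text
the job is handed in; nothing more can be done
None
```

I opened the vise by a full turn, drew the house straight up, and handed in holding it still with its front up, about 19° off level (limit 30°) and more than 10 cm above the jaws; no verdict came back and I did not re-measure the bystanders.

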